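# Stack the lens cartons on the sloping stand

### The arm

A 7-joint arm with a two-finger parallel gripper is mounted at the origin on the work surface. World frame = base frame: x ahead of the robot, y to its left, z up, the work surface at z = 0. Lengths are in mm, angles in degrees, forces in N, time in s.
With the tool pointing down it reaches from about 400 to 875 mm from the base axis. Payload 6.5 kg.
Tool frame: the origin (TCP) lies on the front face of the gripper's body, between the roots of the fingers; the fingertips stand 73 mm ahead of it and the grasp point (between the pads) lies 54 mm ahead of it; z points along the fingers, y is the line along which they close (so a half turn about z gives the same grasp; the last joint's range is limited). The gripper opens to 85 mm and grips with 20 to 120 N. Pads are 22 mm wide; open, the fingers measure 114 mm over their backs; the gripper's body (76 mm by 85 mm) begins 54 mm behind the grasp point. The pads swing forward as they close: fully open they stand 13 mm farther back than shut.
Start: joints at [66.967, 30.733, -0.252, 88.115, 0.149, 61.152, -4.079], TCP at [214.188, -613.688, 303.89] pointing down, gripper open.
Joint ranges: [-154.64, 154.64], [-21.42, 123.67], [-72.66, 72.17], [13.99, 137.28], [-74.86, 254.86], [10.95, 109.41], [-158.01, 158.01]. Speed limits (degrees/s): [136.94, 136.94, 180, 180, 180, 180, 180].

### API

Orientations are given as a 3x3 rotation matrix whose columns are the frame's x, y, z axes.
In Python, from plant import env gives the robot as it stands.
- The arm moves only by the shell command python3 -m handwheel 'ROWS' [FORCE]. ROWS is JSON, a list of rows, each an object with "translation": the shift along the tool's x, y, z in units of 40 mm (1.0 is 40 mm), a list of three; "twist": the turn about the tool's z in units of 5 degrees (1.0 is 5 degrees); "grip": the opening, from 0 (shut) to 1 (fully open). In form: [{"translation": [tx, ty, tz], "twist": twist, "grip": grip}, ...]. A call has 1 to 8 rows; each row shifts and turns the commanded pose from where the row before left it, along the tool's axes as they then stand; what a row does not reach is not made up. A row lasts 1/10 s, in which the tool goes at most 50 mm and 8.59 degrees, less where a joint would pass 70% of its speed; a pose out of reach is approached as far as the arm can. A call is refused whole if a number of a shift passes 1 or a number of a turn 1, either way. A call with a gripper value outside its range is refused whole. The fingers move at their own pace and stop on an object; FORCE is the grip in N (left out, the last holds). Time passes only in rows, so rows that do not move let the fingers close. It gives the time, the measured TCP pose, the force, the opening and the grip force at its end, in the units of the state.
- env.get_obs(): the state, without advancing time (a new reading comes with each control period).
- env.camera(name): name is "scene" or "side" or "wrist"; returns a dict with "pixels" (480x640x3 uint8, red, green, blue), "range_z" (480x640 float32, mm along the optical axis (not along the pixel's ray), 0 where there is no reading), "fx", "fy", "cx", "cy" (pixels), "rvec" (rotation vector, rad) and "tvec" (3), from world to camera coordinates, as OpenCV has them; the wrist camera has in their place "T_tool_cam" (4x4, takes a point from camera to tool coordinates, whose origin is the TCP and whose axes are the flange's). Camera axes: x right, y down, z forward; pixel columns grow to the right and rows downward; lengths in mm; the calibration is good to about 2 mm. A picture is of the moment at which its call begins: read the wrist's pose just before it.
- env.job_done(): hands the job in; it is judged then, once.
The state is a dict: "time_s": time; "qpos": joint angles; "dq": joint speeds; "joint_efforts": joint torques, N m; "tcp_pos": TCP position; "orientation": TCP orientation; "force": force on the tool from outside, world axes, zero at the start; "moment": the same for the moment, N m; "finger_gap": opening from 0.0 (shut) to 1.0 (fully open); "grasp_force": force on a finger pad.
Only numpy, scipy, OpenCV 4.12 (cv2) and the standard library are available. Lean on these libraries where they do the work, as an engineer would, in place of code of your own. Each camera call takes 0.05 s, during which the arm holds its last target. There are 200 camera calls.

### The job

On the sloping stand, first push the wide carton down the slope until its whole end sits square against the backstop. Then put the longer loose carton on top of it and the shortest carton on top of that, each lying flat, its long side running down the slope, about in the middle of the carton below, and with its end square and touching against the backstop. Let go of the finished stack and leave the pliers, dish and screwdriver undisturbed.

Things in the scene. Friction and masses are not known exactly. Their poses are not given: they have to be found in the camera images.
- stand: Fixed stand: white bed sloping 0.24 rad, metal backstop at its low end, no side walls. Origin: on the bed at the middle of the backstop's foot, 36 mm over the table. y points down the slope, through the backstop (cartons lie at negative y); x level across; z square off the bed. Bed 160 mm wide, 250 mm long. Backstop square to the bed, 160 mm wide, 8 thick, rises 110 mm.
- wide: Wide flat cardboard carton, 110 mm wide (x), 150 mm long (y), 40 mm high (z), about 0.35 kg; too wide for the gripper. It starts on the bed 40 to 70 mm short of the backstop and a little askew (up to 0.15 rad): square it as it slides, since pushed askew into the stop it can jam on one corner. Origin: centre of its underside; home at y = -75 mm in the stand's frame.
- mid: The longer loose carton of the same cardboard, 64 mm wide (x), 130 mm long (y), 34 mm high (z), about 0.2 kg; starts flat on the table. Origin: centre of its underside, so home when its origin is at y = -65 mm, z = 40 mm in the stand's frame. Can be gripped across its width.
- small: The shortest carton, same cardboard, 50 mm wide (x), 92 mm long (y), 30 mm high (z), about 0.12 kg; starts flat on the table, it and the longer one swap places between runs. Origin: centre of its underside, so home when its origin is at y = -46 mm, z = 74 mm in the stand's frame. Can be gripped across its width.
- pliers: Bystander: pliers with blue grips, 160 mm long, 40 mm wide, 17 mm high, lying on the table beyond the work. Origin on the table under its joint.
- dish: Bystander: low white round lens dish, 84 mm across, 22 mm high. Origin: centre of its underside.
- driver: Bystander: screwdriver with a red handle lying on the table, 200 mm long, 26 mm high. Origin: at table height under its middle, x towards the tip.
- high_end (a point): Middle of the bed's high end, on its surface (y = -250 mm in the stand's frame), about 95 mm over the table. Cartons stay where they are put on the slope: friction holds them until pushed.
Not all that is in view belongs to the job. What is shaped like the wide but blue is not meant. Leave any red look-alike of the small alone.

How it is judged:
By the outcome, as a careful person would: the job done as asked, in the order asked, and still so for the second after the job is handed in, with the robot touching nothing.
It also fails if it takes over 72 s, if anything falls off the work surface, if the arm or the gripper's body presses on something with over 40 N, if the wrist force passes 120 N, or if a joint passes its speed limit or range.

## Working session

There is one attempt and no reset: what is moved stays moved. The work goes in short steps, Python scripts to look and compute and a shell command to move; the robot and the scene stay as the last step left them, time stands still between calls to the robot, and variables do not carry over. Pictures are saved under pics/ and viewed, at most 12 in all, crops included, and the job is handed in when it is done.

```bash
mkdir -p pics; ls
cat > h.py <<'E'
import numpy as np, cv2
from plant import env
def cam(n):
    o=env.get_obs(); c=env.camera(n)
    if n=="wrist":
        T=np.eye(4);T[:3,:3]=np.array(o["orientation"]);T[:3,3]=o["tcp_pos"];M=T@np.array(c["T_tool_cam"])
    else:
        R=cv2.Rodrigues(np.array(c["rvec"],float))[0];M=np.eye(4);M[:3,:3]=R.T;M[:3,3]=-R.T@np.array(c["tvec"]).ravel()
    z=c["range_z"];v,u=np.mgrid[:480,:640]
    P=np.dstack([(u-c["cx"])/c["fx"]*z,(v-c["cy"])/c["fy"]*z,z])@M[:3,:3].T+M[:3,3]
    P[z==0]=np.nan
    return c["pixels"],P,M,c
def save(n,im): cv2.imwrite("pics/"+n,cv2.cvtColor(im,cv2.COLOR_RGB2BGR))
E
python3 - <<'E'
from h import *
o=env.get_obs();print(o)
for n in("scene","side"):
    im,P,M,c=cam(n);save(n+"0.png",im);np.savez("/tmp/"+n,im=im,P=P,M=M);print(n,M.round(2).tolist(),c["fx"],c["cx"],c["cy"])
E
```

```text
pics
{'time_s': 0.0, 'qpos': array([66.96799516, 30.77899135, -0.2543304 , 88.16947019,  0.14833687,
       61.15043672, -4.07883908]), 'dq': array([-0.01354485,  0.05146411,  0.07367425, -0.02784084, -0.00161805,
        0.0040164 ,  0.01168315]), 'joint_efforts': array([ 2.03215477e-04, -5.83399844e+01,  1.04878955e+00, -2.59099299e+01,
        1.23880390e-02,  9.52319882e-03,  7.67060953e-06]), 'tcp_pos': array([ 214.01464475, -613.237544  ,  303.00441757]), 'orientation': array([[ 9.44126541e-01,  3.29582491e-01, -6.75570613e-04],
       [ 3.29583163e-01, -9.44125222e-01,  1.58215499e-03],
       [-1.16372673e-04, -1.71641121e-03, -9.99998520e-01]]), 'force': array([-0.22781252, -0.16354684, -0.12855251]), 'moment': array([ 0.01240377, -0.03032682,  0.01922377]), 'grasp_force': 0.0, 'finger_gap': 1.0036463264226196}
scene [[0.2, 0.8, -0.56, 1157.77], [0.98, -0.16, 0.12, -172.72], [0.0, -0.57, -0.82, 1079.48], [0.0, 0.0, 0.0, 1.0]] 469.24668353978615 316.330117033127 249.93891022203033
side [[-0.97, -0.19, 0.17, 270.52], [-0.26, 0.75, -0.61, 723.68], [-0.01, -0.63, -0.78, 1045.74], [0.0, 0.0, 0.0, 1.0]] 601.2089728486808 328.2208934492272 248.8821017134088
```

View pics/scene0.png

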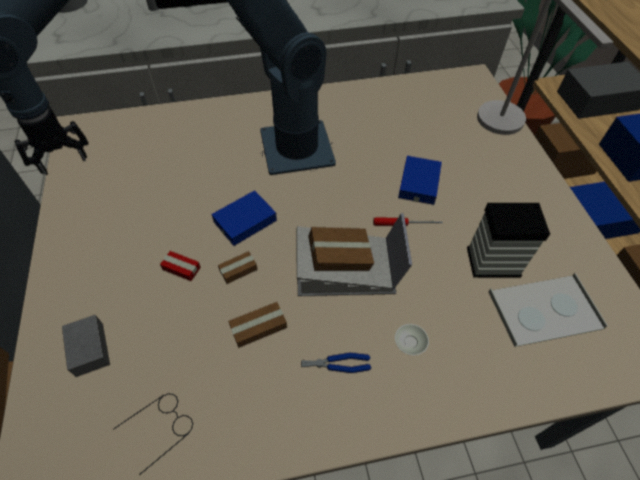

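View pics/side0.png

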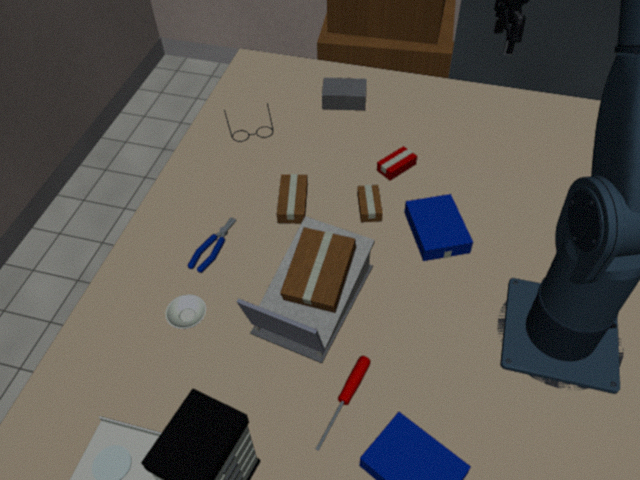

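The scene picture shows the stand at about (345,258), sloping toward +y. The wide carton on it is at (341,248), small at (238,267), mid at (258,323). The red and blue look-alikes, the driver at (405,221), the pliers at (340,362) and the dish at (411,339) stand clear. The side view agrees with this.

```bash
cat >> h.py <<'E'
def brown(im):
    h=cv2.cvtColor(im,cv2.COLOR_RGB2HSV)
    return (h[...,0]>=6)&(h[...,0]<=16)&(h[...,1]>110)&(h[...,2]>40)&(h[...,2]<170)
def rect(xy): 
    r=cv2.minAreaRect(xy.astype(np.float32)); return r
E
python3 - <<'E'
from h import *
for n in("scene","side"):
    d=np.load(f"/tmp/{n}.npz");im,P=d["im"],d["P"]
    m=brown(im)&(P[...,2]>12)&(P[...,2]<160)&(abs(P[...,1])<500)&(P[...,0]<900)
    m=cv2.morphologyEx(m.astype(np.uint8),cv2.MORPH_CLOSE,np.ones((9,9)))
    k,l,s,c=cv2.connectedComponentsWithStats(m)
    print(n)
    for i in range(1,k):
        if s[i,4]<250: continue
        q=P[(l==i)];q=q[np.isfinite(q).all(1)&(q[:,2]>12)]
        zt=np.percentile(q[:,2],[5,50,95])
        t=q[q[:,2]>zt[2]-8] if zt[2]<50 else q
        print(s[i],c[i].round(),zt.round(1),rect(t[:,:2]), t.mean(0).round(1))
    # stand bed plane: grey low-saturation points
    h=cv2.cvtColor(im,cv2.COLOR_RGB2HSV)
    print(h[250,300] if n=="scene" else h[230,310], im[250,300])
E
```

```text
scene
[ 311  228   62   37 1942] [341. 246.] [ 93.8 110.2 125.4] ((491.64459228515625, 31.381397247314453), (145.05751037597656, 109.22261810302734), 87.65210723876953) [494.3  28.9 109.8]
[219 252  37  29 547] [237. 266.] [19.2 30.6 34.2] ((445.7879333496094, -242.48960876464844), (48.88505935668945, 86.99347686767578), 19.489850997924805) [ 447.3 -242.    31. ]
[ 229  303   57   42 1231] [257. 323.] [28.6 35.1 38.4] ((624.2676391601562, -210.548828125), (63.758140563964844, 126.3810806274414), 12.801887512207031) [ 626.2 -211.    35.2]
[ 43  15 121] [118 121 114]
side
[ 277  175   30   46 1224] [292. 198.] [20.1 33.7 37.7] ((621.44775390625, -205.85400390625), (63.08159255981445, 132.18661499023438), 13.01701545715332) [ 620.5 -202.7   34.2]
[358 185  24  35 679] [369. 202.] [18.2 29.8 33.8] ((443.90771484375, -237.7890625), (48.11716079711914, 96.78445434570312), 18.067581176757812) [ 442.8 -234.5   30.3]
[ 281  228   74   84 3998] [318. 269.] [ 81.7 105.8 123. ] ((488.6063537597656, 37.17939376831055), (147.4362030029297, 109.63728332519531), 87.01951599121094) [487.8  43.7 105.1]
[ 14 162  85] [85 58 28]
```

Run:
```python
from h import *
Q=[]
for n in("scene","side"):
    d=np.load(f"/tmp/{n}.npz");im,P=d["im"],d["P"]
    h=cv2.cvtColor(im,cv2.COLOR_RGB2HSV)
    m=(h[...,1]<70)&(P[...,0]>360)&(P[...,0]<640)&(P[...,1]>-180)&(P[...,1]<230)&(P[...,2]>28)
    m=cv2.erode(m.astype(np.uint8),np.ones((3,3)))>0
    q=P[m&np.isfinite(P).all(2)]
    # bed: ransac plane with tilt
    best=None;rng=np.random.default_rng(0)
    for _ in range(600):
        s=q[rng.choice(len(q),3,False)];nn=np.cross(s[1]-s[0],s[2]-s[0]);L=np.linalg.norm(nn)
        if L<100: continue
        nn/=L; nn*=np.sign(nn[2])
        if abs(nn[2]-np.cos(.24))>.03: continue
        k=abs((q-s[0])@nn)<3
        if best is None or k.sum()>best.sum(): best=k
    b=q[best];c=b.mean(0);nn=np.linalg.svd(b-c,full_matrices=False)[2][2];nn*=np.sign(nn[2])
    yaw=np.degrees(np.arctan2(nn[1],nn[0]))
    print(n,"bed",len(b),c.round(1),"tilt",np.arccos(nn[2]),"heading deg",yaw,"rect",rect(b[:,:2]))
    w=q[((q-c)@nn>15)&(q[:,1]>60)]
    print("backstop pts",len(w),w.min(0),w.max(0))
    if len(w)>20: 
        cw=w.mean(0);nw=np.linalg.svd(w-cw,full_matrices=False)[2][2];print(cw,nw,np.degrees(np.arctan2(nw[1],nw[0])),np.degrees(np.arccos(nn@nw)))
    print("all",rect(q[:,:2]))
```

```text
scene bed 1953 [524.1  39.2  65.1] tilt 0.23954883508168054 heading deg 79.52202031622143 rect ((499.8279113769531, 39.113922119140625), (242.83541870117188, 158.93026733398438), 80.14216613769531)
backstop pts 974 [449.49464632  61.39445637  51.72146786] [603.35058316 197.62566513 147.60728983]
[527.31318164 165.47534734 102.1082432 ] [ 0.08016443  0.8245221  -0.56012228] 84.44685257653627 110.38346412035287
all ((533.0288696289062, 11.526153564453125), (342.6687316894531, 236.4759979248047), 80.11630249023438)
side bed 2450 [489.6  53.   62.8] tilt 0.23972655088893136 heading deg 79.1848510248111 rect ((496.52777099609375, 43.72334289550781), (248.3296661376953, 159.0798797607422), 79.57046508789062)
backstop pts 1425 [440.27433253  61.78698581  48.75890877] [599.12850571 204.57791345 146.55193495]
[513.31131514 173.94432556 107.08640981] [ 0.08196808  0.64436616 -0.76031144] 82.75049468346988 125.7774242439234
all ((531.3726196289062, 14.87432861328125), (348.74127197265625, 237.65655517578125), 80.4715347290039)
```

```bash
python3 -m handwheel '[{"translation":[0.76,-0.75,0],"twist":0,"grip":0.8},{"translation":[0.76,-0.75,0],"twist":0,"grip":0.8},{"translation":[0.76,-0.75,0],"twist":0,"grip":0.8},{"translation":[0.76,-0.75,0],"twist":0,"grip":0.8},{"translation":[0.76,-0.75,0],"twist":0,"grip":0.8},{"translation":[0.76,-0.75,0],"twist":0,"grip":0.8},{"translation":[0.76,-0.75,0],"twist":0,"grip":0.8},{"translation":[0.76,-0.75,0],"twist":0,"grip":0.8}]'
python3 -m handwheel '[{"translation":[0.76,-0.75,0],"twist":0,"grip":0.8},{"translation":[0.76,-0.75,0],"twist":0,"grip":0.8},{"translation":[0.76,-0.75,0],"twist":0,"grip":0.8},{"translation":[0.76,-0.75,0],"twist":0,"grip":0.8},{"translation":[0.76,-0.75,0],"twist":0,"grip":0.8},{"translation":[0.76,-0.75,0],"twist":0,"grip":0.8},{"translation":[0,0,0],"twist":-1,"grip":0.8},{"translation":[0,0,0],"twist":-1,"grip":0.8}]'
python3 -m handwheel '[{"translation":[0,0,0],"twist":-1,"grip":0.8},{"translation":[0,0,0],"twist":-1,"grip":0.8},{"translation":[0,0,0],"twist":-1,"grip":0.8},{"translation":[0,0,0],"twist":-1,"grip":0.8},{"translation":[0,0,0],"twist":-1,"grip":0.8},{"translation":[0,0,0],"twist":-1,"grip":0.8},{"translation":[0,0,0],"twist":-1,"grip":0.8},{"translation":[0,0,0],"twist":-1,"grip":0.8}]'
python3 -m handwheel '[{"translation":[0,0,0],"twist":-1,"grip":0.8},{"translation":[0,0,0],"twist":-1,"grip":0.8},{"translation":[0,0,0],"twist":-0.15,"grip":0.8},{"translation":[0,0,0],"twist":0,"grip":0.8}]'
cat >> h.py <<'E'
a=np.radians(80);t=.24
Y=np.array([np.cos(a)*np.cos(t),np.sin(a)*np.cos(t),-np.sin(t)]);X=np.array([np.sin(a),-np.cos(a),0]);Z=np.cross(X,Y)
S=np.stack([X,Y,Z],1);O=np.array([519.,161,36])
def st(p): return (np.asarray(p)-O)@S
def go(target,R=None):
    "remaining TCP shift to world target, in tool units"
    o=env.get_obs();R=np.array(o["orientation"]);return (R.T@(np.asarray(target)-o["tcp_pos"])/40).round(3)
def wp(p): return O+S@np.asarray(p,float)
E
python3 - <<'E'
from h import *
o=env.get_obs();R=np.array(o["orientation"]);print(R.round(3),o["tcp_pos"],o["qpos"].round(),np.degrees(np.arctan2(R[1,1],R[0,1])),o["time_s"])
for n in("scene","wrist"):
    im,P,M,c=cam(n);save(n+"1.png",im);np.savez("/tmp/"+n,im=im,P=P,M=M)
print(c["T_tool_cam"])
E
```

```text
time_s: 0.9
tcp_pos: [365.0, -305.2, 303.8]
orientation: [[0.944, 0.329, -0.0], [0.329, -0.944, 0.0], [-0.0, -0.0, -1.0]]
force: [0.8, -0.1, 0.2]
finger_gap: 0.801
grasp_force: 0.0
time_s: 1.7
tcp_pos: [477.9, -75.1, 303.6]
orientation: [[0.869, 0.495, -0.001], [0.495, -0.869, 0.0], [-0.0, -0.001, -1.0]]
force: [-0.4, -0.3, -0.3]
finger_gap: 0.799
grasp_force: 0.0
time_s: 2.5
tcp_pos: [477.3, -76.9, 303.6]
orientation: [[0.351, 0.936, -0.001], [0.936, -0.351, 0.0], [-0.0, -0.001, -1.0]]
force: [-0.8, -0.6, 0.1]
finger_gap: 0.801
grasp_force: 0.0
time_s: 2.9
tcp_pos: [477.4, -77.0, 303.7]
orientation: [[0.176, 0.984, -0.0], [0.984, -0.176, 0.0], [0.0, -0.0, -1.0]]
force: [0.1, 0.6, 0.5]
finger_gap: 0.798
grasp_force: 0.0
[[ 0.176  0.984 -0.   ]
 [ 0.984 -0.176  0.   ]
 [ 0.    -0.    -1.   ]] [477.4317378  -76.97089895 303.69873942] [ 27.  17. -27. 111.   9.  54. -15.] -10.114419803897974 2.9
[[-7.10825935e-05 -9.45900094e-01 -3.24458022e-01  8.34346725e+01]
 [ 9.99999880e-01 -2.24450185e-04  4.35263907e-04  7.42380706e-02]
 [-4.84540833e-04 -3.24457952e-01  9.45899996e-01 -6.96348758e+01]
 [ 0.00000000e+00  0.00000000e+00  0.00000000e+00  1.00000000e+00]]
```

View pics/wrist1.png

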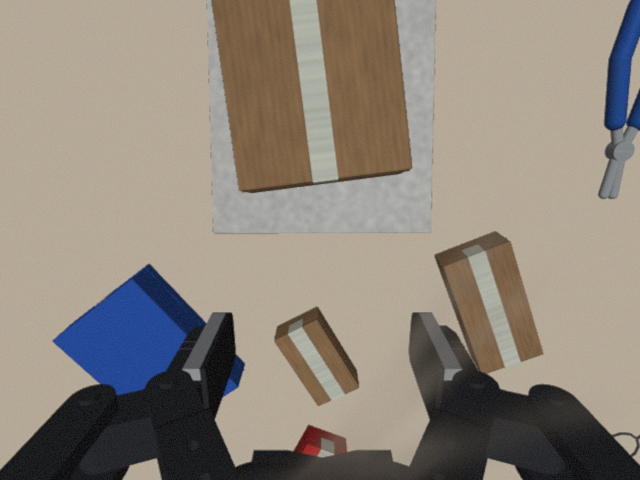

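The wrist view looks downhill. The bed's high edge is at row 233 (columns 213–431) and the wide carton's near face runs from (240,190) to (411,168), so it is askew. The fingertips are at (222,315) and (425,315).

Run:
```python
from h import *
d=np.load("/tmp/wrist.npz");im,P,M=d["im"],d["P"],d["M"]
o=env.get_obs();R=np.array(o["orientation"]);T=(P-o["tcp_pos"])@R
f=T[300:400,140:500].reshape(-1,3);f=f[np.isfinite(f).all(1)&(f[:,2]<110)&(f[:,2]>20)]
print("finger: x",np.percentile(f[:,0],[1,50,99]),"y",np.percentile(f[:,1],[1,99]),"z max",np.percentile(f[:,2],[99,99.9]))
tip=f[f[:,2]>np.percentile(f[:,2],90)];print(tip.mean(0),tip.min(0),tip.max(0),np.unique(np.sign(tip[:,1])),abs(tip[:,1]).min(),abs(tip[:,1]).max())
print("bed edge corners", [st(P[228,c]).round(1).tolist() for c in(218,320,426)],[st(P[v,c]).round(1).tolist() for v,c in((60,215),(60,430),(200,216),(200,428))])
b=brown(im)&(P[...,2]>70);b[:,:]=cv2.morphologyEx(b.astype(np.uint8),cv2.MORPH_CLOSE,np.ones((35,35)))
q=st(P[b&np.isfinite(P).all(2)]);q=q[abs(q[:,2]-40)<4];print("wide top z",np.median(q[:,2]),"umin",q[:,1].min(),q[q[:,0]<-30][:,1].min(),q[q[:,0]>30][:,1].min(),q[:,0].min(),q[:,0].max())
```

```text
finger: x [-10.07876013   7.48220462  13.48514149] y [-47.68337155  47.25573718] z max [64.09488212 65.73301995]
[ 3.69509151 -0.06533396 60.5414233 ] [-11.36306577 -46.45081249  57.23393566] [11.71585381 46.32848789 66.3856731 ] [-1.  1.] 33.760704385993066 46.450812486956984
bed edge corners [[-75.3, -249.9, -0.7], [-0.8, -250.1, -1.5], [76.9, -250.3, -1.8]] [[-74.3, -131.7, -0.3], [76.8, -132.0, -0.5], [-76.6, -229.5, -2.0], [78.1, -229.9, -2.4]]
wide top z 38.73826350810788 umin -223.89454279438849 -223.89454279438849 -214.13035886868104 -64.75424205816638 55.842714258812094
```

```bash
python3 -m handwheel '[{"translation":[0,0,0.8],"twist":0,"grip":0.8},{"translation":[0,0,0.8],"twist":0,"grip":0.8},{"translation":[0,0,0.8],"twist":0,"grip":0.8},{"translation":[0,0,0.6],"twist":0,"grip":0.8},{"translation":[0,0,0.24],"twist":0,"grip":0.8},{"translation":[0,0,0],"twist":0,"grip":0.8}]'
python3 -m handwheel '[{"translation":[0.2,0,0.049],"twist":0,"grip":0.8},{"translation":[0.2,0,0.049],"twist":0,"grip":0.8},{"translation":[0.2,0,0.049],"twist":0,"grip":0.8},{"translation":[0.15,0,0.037],"twist":0,"grip":0.8},{"translation":[0.15,0,0.037],"twist":0,"grip":0.8}]'
python3 -m handwheel '[{"translation":[0.15,0,0.037],"twist":0,"grip":0.8},{"translation":[0.15,0,0.037],"twist":0,"grip":0.8},{"translation":[0.15,0,0.037],"twist":0,"grip":0.8},{"translation":[0.15,0,0.037],"twist":0,"grip":0.8}]'
python3 - <<'E'
from h import *
im,P,M,c=cam("wrist");save("wrist2.png",im)
E
```

```text
time_s: 3.6
tcp_pos: [477.0, -76.7, 173.5]
orientation: [[0.174, 0.985, -0.002], [0.985, -0.174, 0.0], [-0.0, -0.002, -1.0]]
force: [-0.8, -0.1, 0.9]
finger_gap: 0.8
grasp_force: 0.0
time_s: 4.1
tcp_pos: [483.9, -41.1, 165.7]
orientation: [[0.174, 0.985, 0.0], [0.985, -0.174, -0.001], [-0.001, 0.0, -1.0]]
force: [-0.9, -2.9, 3.1]
finger_gap: 0.8
grasp_force: 1.5
time_s: 4.5
tcp_pos: [488.1, -17.4, 159.4]
orientation: [[0.174, 0.985, -0.0], [0.985, -0.174, 0.0], [-0.0, -0.0, -1.0]]
force: [-0.3, -2.0, 2.5]
finger_gap: 0.801
grasp_force: 1.2
```

View pics/wrist2.png

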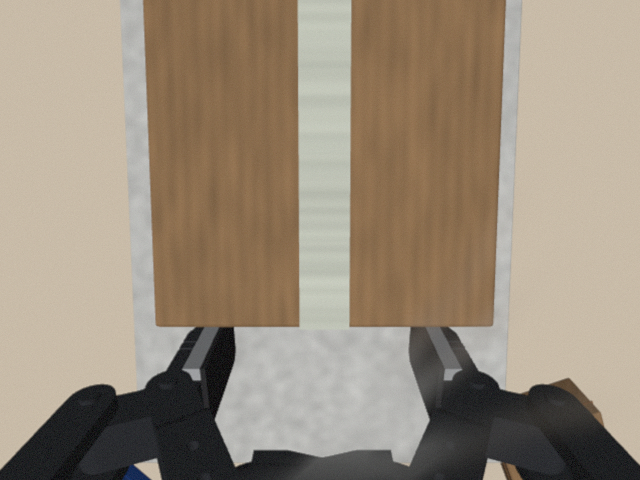

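The carton is now square on both fingers: its near edge is level at row 327, columns 155–495. I'll keep pushing, with about 27 mm to go.

```bash
python3 -m handwheel '[{"translation":[0.15,0,0.037],"twist":0,"grip":0.8},{"translation":[0.15,0,0.037],"twist":0,"grip":0.8},{"translation":[0.15,0,0.037],"twist":0,"grip":0.8},{"translation":[0.1,0,0.0245],"twist":0,"grip":0.8}]'
python3 -m handwheel '[{"translation":[0.05,0,0.012],"twist":0,"grip":0.8},{"translation":[0.05,0,0.012],"twist":0,"grip":0.8}]'
python3 -m handwheel '[{"translation":[0.05,0,0.012],"twist":0,"grip":0.8},{"translation":[0,0,0],"twist":0,"grip":0.8}]'
```

```text
time_s: 4.95
tcp_pos: [492.0, 4.7, 153.9]
orientation: [[0.173, 0.985, 0.0], [0.985, -0.173, 0.0], [0.0, 0.0, -1.0]]
force: [0.0, -2.8, 1.5]
finger_gap: 0.799
grasp_force: 1.3
time_s: 5.15
tcp_pos: [492.5, 7.8, 153.1]
orientation: [[0.174, 0.985, -0.0], [0.985, -0.174, -0.0], [-0.0, -0.0, -1.0]]
force: [-1.2, -2.3, 3.2]
finger_gap: 0.801
grasp_force: 1.8
time_s: 5.35
tcp_pos: [492.6, 8.1, 152.9]
orientation: [[0.175, 0.985, -0.001], [0.985, -0.175, -0.003], [-0.003, -0.001, -1.0]]
force: [-2.5, -6.7, 8.2]
finger_gap: 0.801
grasp_force: 4.3
```

```bash
python3 -m handwheel '[{"translation":[0.08,0,0.02],"twist":0,"grip":0.8},{"translation":[0.08,0,0.02],"twist":0,"grip":0.8},{"translation":[0,0,0],"twist":0,"grip":0.8}]'
python3 -m handwheel '[{"translation":[-0.4,0,-0.1],"twist":0,"grip":0.8},{"translation":[-0.4,0,-0.4],"twist":0,"grip":0.8},{"translation":[-0.5,0,-1],"twist":0,"grip":1},{"translation":[-0.5,0,-1],"twist":0,"grip":1},{"translation":[-0.5,0,-1],"twist":0,"grip":1},{"translation":[0,0,0],"twist":0,"grip":1}]'
python3 - <<'E'
from h import *
for n in("wrist","scene","side"):
    im,P,M,c=cam(n);save(n+"3.png",im)
    b=brown(im)&(P[...,2]>50)&(P[...,2]<180)&(P[...,1]>-130)&(P[...,1]<200);b=cv2.morphologyEx(b.astype(np.uint8),cv2.MORPH_CLOSE,np.ones((35,35)))>0
    q=st(P[b&np.isfinite(P).all(2)]);q=q[abs(q[:,2]-40)<4];print(n,"z",np.median(q[:,2]),"y",q[:,1].min(),q[:,1].max(),q[:,0].min(),q[:,0].max(),rect(q[:,:2]))
    if n!="wrist":
        m=brown(im)&(P[...,2]>15)&(P[...,2]<45)&(P[...,1]<-130)&(P[...,1]>-400);m=cv2.morphologyEx(m.astype(np.uint8),cv2.MORPH_CLOSE,np.ones((9,9)))
        k,l,s,c=cv2.connectedComponentsWithStats(m)
        for i in range(1,k):
            if s[i,4]<250: continue
            q=P[(l==i)];q=q[np.isfinite(q).all(1)];q=q[q[:,2]>np.percentile(q[:,2],95)-8];print(rect(q[:,:2]))
print(env.get_obs()["tcp_pos"])
E
```

```text
time_s: 5.65
tcp_pos: [493.0, 8.8, 152.0]
orientation: [[0.178, 0.984, -0.004], [0.984, -0.178, -0.011], [-0.011, -0.002, -1.0]]
force: [-7.5, -21.7, 23.9]
finger_gap: 0.801
grasp_force: 14.2
time_s: 6.25
tcp_pos: [480.3, -77.2, 295.8]
orientation: [[0.178, 0.984, 0.009], [0.984, -0.178, -0.002], [-0.001, 0.009, -1.0]]
force: [0.2, 0.3, -0.1]
finger_gap: 1.005
grasp_force: 0.0
wrist z 38.72647542777589 y -154.37182719858686 -111.80598234367916 -52.823095094274535 55.66813518632526 ((1.4299430847167969, -133.09312438964844), (42.52488327026367, 108.5385513305664), 89.86017608642578)
scene z 39.94660287869846 y -155.90410979305608 -5.826662903150147 -51.13848356030483 58.54725838956156 ((3.7250328063964844, -80.85189819335938), (109.66991424560547, 150.07887268066406), 0.022802241146564484)
((445.9333190917969, -241.50869750976562), (50.151573181152344, 88.56938934326172), 19.977638244628906)
((624.9296875, -210.54957580566406), (63.99314498901367, 125.75199127197266), 13.167783737182617)
side z 39.684305686589155 y -150.66020799890015 -21.05101564403232 -55.17278374629897 54.12343346602422 ((-0.6264381408691406, -85.79389190673828), (109.417724609375, 129.37203979492188), 0.22227518260478973)
((621.37841796875, -204.22784423828125), (63.46990203857422, 132.748291015625), 13.89628791809082)
((443.0977783203125, -235.4200439453125), (48.41626739501953, 91.17744445800781), 18.642696380615234)
[477.70025858 -73.96541239 290.56802029]
```

View pics/wrist3.png

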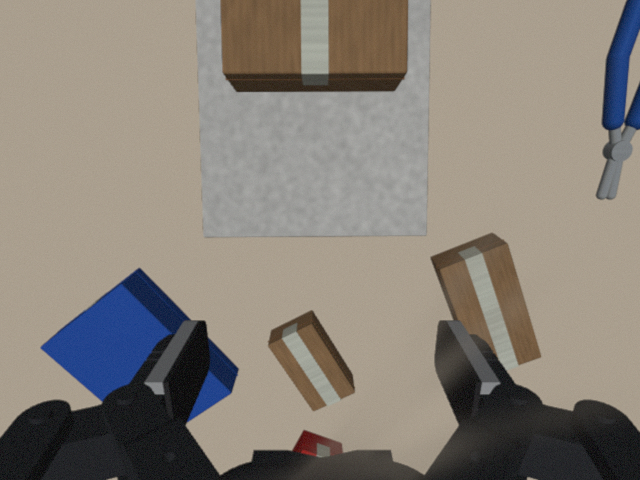

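The wide carton is square to within 0.2° and seated against the backstop; the push reached 24 N. Next I fetch mid, which shows at about (486,305).

```bash
python3 -m handwheel '[{"translation":[-0.44,0.69,0],"twist":0,"grip":1},{"translation":[-0.44,0.69,0],"twist":0,"grip":1},{"translation":[-0.44,0.69,0],"twist":0,"grip":1},{"translation":[-0.44,0.69,0],"twist":0,"grip":1},{"translation":[-0.44,0.69,0],"twist":0,"grip":1},{"translation":[-0.44,0.69,0],"twist":0,"grip":1}]' >/dev/null
python3 -m handwheel '[{"translation":[0,0,0.3],"twist":-0.93,"grip":1},{"translation":[0,0,0.3],"twist":-0.93,"grip":1},{"translation":[0,0,0.3],"twist":-0.93,"grip":1},{"translation":[0,0,0.3],"twist":-0.93,"grip":1},{"translation":[0,0,0.3],"twist":-0.93,"grip":1},{"translation":[0,0,0],"twist":0,"grip":1},{"translation":[0,0,0],"twist":0,"grip":1}]'
cat >> h.py <<'E'
def near(zlo,zhi,name):
    "top-face rect of the brown box seen between the fingers, world and tool coords"
    o=env.get_obs();im,P,M,c=cam("wrist");save(name,im);R=np.array(o["orientation"])
    m=cv2.morphologyEx(brown(im).astype(np.uint8),cv2.MORPH_CLOSE,np.ones((45,45)))>0
    T=(P-o["tcp_pos"])@R
    k=m&(P[...,2]>zlo)&(P[...,2]<zhi)&(abs(T[...,1])<60)&(T[...,0]>-80)
    q=P[k];r=rect(q[:,:2]);c=np.array([*r[0],np.median(q[:,2])])
    print("world rect",r,"z",c[2],"tool centre",((c-o["tcp_pos"])@R).round(1),"tool y angle",np.degrees(np.arctan2(R[1,1],R[0,1])),"tcp",o["tcp_pos"],"t",o["time_s"])
E
python3 -c '
from h import *
near(27,42,"mid1.png")'
```

```text
time_s: 7.7
tcp_pos: [622.5, -206.1, 229.7]
orientation: [[-0.228, 0.974, -0.002], [0.974, 0.228, 0.002], [0.002, -0.002, -1.0]]
force: [0.3, -0.5, 0.3]
finger_gap: 0.997
grasp_force: 0.0
world rect ((622.8579711914062, -208.42333984375), (62.40363311767578, 129.75936889648438), 13.24880599975586) z 33.68579112794765 tool centre [ -2.7   0.2 196. ] tool y angle 13.193732477861623 tcp [ 622.46099676 -206.10814543  229.72539962] t 7.7
```

View pics/mid1.png

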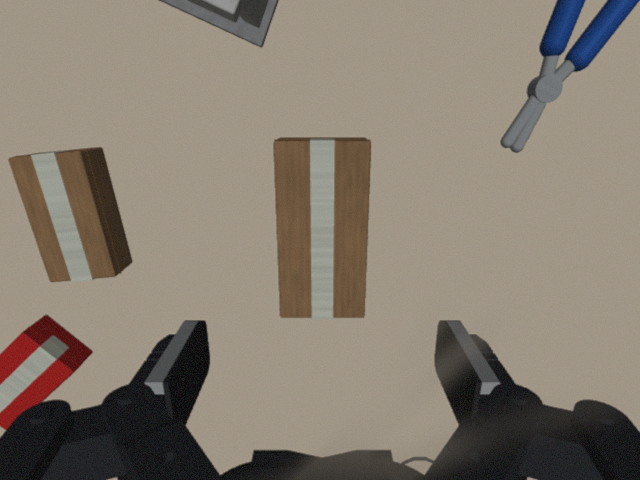

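Mid is centred and aligned between the fingers, at columns 275–370 and rows 138–318. I'll descend and grip.

```bash
python3 -m handwheel '[{"translation":[-0.07,0,0.8],"twist":0,"grip":1},{"translation":[0,0,0.8],"twist":0,"grip":1},{"translation":[0,0,0.8],"twist":0,"grip":1},{"translation":[0,0,0.8],"twist":0,"grip":1},{"translation":[0,0,0.5],"twist":0,"grip":1},{"translation":[0,0,0.22],"twist":0,"grip":1},{"translation":[0,0,0],"twist":0,"grip":1}]' 30
python3 -m handwheel '[{"translation":[0,0,0],"twist":0,"grip":0.5},{"translation":[0,0,0],"twist":0,"grip":0.5},{"translation":[0,0,0],"twist":0,"grip":0.5},{"translation":[0,0,0],"twist":0,"grip":0.5},{"translation":[0,0,0],"twist":0,"grip":0.5}]' 30
python3 -m handwheel '[{"translation":[0,0,-0.5],"twist":0,"grip":0.5},{"translation":[0,0,-1],"twist":0,"grip":0.5},{"translation":[0,0,-1],"twist":0,"grip":0.5},{"translation":[0,0,-1],"twist":0,"grip":0.5},{"translation":[0,0,-1],"twist":0,"grip":0.5},{"translation":[0,0,-0.5],"twist":0,"grip":0.5},{"translation":[0,0,0],"twist":0,"grip":0.5}]'
```

```text
time_s: 8.45
tcp_pos: [623.3, -209.7, 73.8]
orientation: [[-0.229, 0.973, -0.001], [0.973, 0.229, 0.0], [0.001, -0.001, -1.0]]
force: [-0.3, -1.0, 0.4]
finger_gap: 1.004
grasp_force: 0.0
time_s: 8.95
tcp_pos: [624.4, -210.3, 76.1]
orientation: [[-0.229, 0.973, 0.002], [0.973, 0.229, -0.001], [-0.001, 0.002, -1.0]]
force: [-1.4, 0.8, 6.6]
finger_gap: 0.745
grasp_force: 35.3
time_s: 9.65
tcp_pos: [625.1, -210.2, 279.4]
orientation: [[-0.229, 0.973, 0.007], [0.973, 0.229, -0.002], [-0.004, 0.007, -1.0]]
force: [-0.1, -0.3, -1.4]
finger_gap: 0.747
grasp_force: 34.4
```

```bash
python3 -m handwheel '[{"translation":[0,0,0],"twist":0.93,"grip":0.5},{"translation":[0,0,0],"twist":0.93,"grip":0.5},{"translation":[0,0,0],"twist":0.93,"grip":0.5},{"translation":[0,0,0],"twist":0.93,"grip":0.5},{"translation":[0,0,0],"twist":0.93,"grip":0.5}]' >/dev/null
python3 -m handwheel '[{"translation":[0.87,-0.52,0],"twist":0,"grip":0.5},{"translation":[0.87,-0.52,0],"twist":0,"grip":0.5},{"translation":[0.87,-0.52,0],"twist":0,"grip":0.5},{"translation":[0.87,-0.52,0],"twist":0,"grip":0.5},{"translation":[0.87,-0.52,0],"twist":0,"grip":0.5},{"translation":[0.87,-0.52,0],"twist":0,"grip":0.5},{"translation":[0.87,-0.52,0],"twist":0,"grip":0.5},{"translation":[0.87,-0.52,0],"twist":0,"grip":0.5}]' >/dev/null
python3 -m handwheel '[{"translation":[0,0,0.5],"twist":0,"grip":0.5},{"translation":[0,0,0.5],"twist":0,"grip":0.5},{"translation":[0,0,0],"twist":0,"grip":0.5},{"translation":[0,0,0],"twist":0,"grip":0.5}]'
python3 - <<'E'
from h import *
o=env.get_obs();R=np.array(o["orientation"]);print(go([508,92.8,200]),np.degrees(np.arctan2(R[1,1],R[0,1])))
im,P,M,c=cam("wrist");save("hold.png",im)
T=(P-o["tcp_pos"])@R
m=brown(im)&(T[...,2]<85)&(T[...,2]>20)
m=cv2.morphologyEx(m.astype(np.uint8),cv2.MORPH_CLOSE,np.ones((45,45)))>0
q=T[m&np.isfinite(T).all(2)&(T[...,2]<85)];print(len(q),q.min(0),q.max(0),rect(q[:,:2]))
A=np.c_[q[:,0],q[:,1],np.ones(len(q))];print("top plane",np.linalg.lstsq(A,q[:,2],rcond=None)[0])
E
```

```text
time_s: 11.35
tcp_pos: [507.4, 92.8, 234.0]
orientation: [[0.174, 0.985, -0.002], [0.985, -0.174, -0.0], [-0.001, -0.002, -1.0]]
force: [0.1, -0.1, -0.9]
finger_gap: 0.745
grasp_force: 34.4
[0.003 0.017 0.85 ] -10.013178388202938
40457 [-41.87281714 -32.00185308 -14.32802128] [67.09605401 31.95245419 76.10646825] ((12.597412109375, -0.10357284545898438), (109.15921020507812, 63.72121810913086), 0.20726926624774933)
top plane [4.78251121e-02 5.97434046e-03 4.15369685e+01]
```

View pics/hold.png

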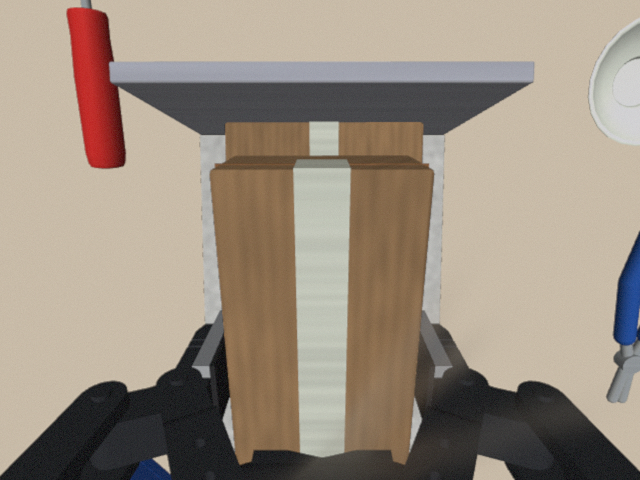

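Mid is held square above the wide carton (columns 213–432), and the wide carton's far end meets the backstop at row 123. I'll lower it.

```bash
python3 -m handwheel '[{"translation":[0,0,0.4],"twist":0,"grip":0.5},{"translation":[0,0,0.4],"twist":0,"grip":0.5},{"translation":[0,0,0.2],"twist":0,"grip":0.5},{"translation":[0,0,0.1],"twist":0,"grip":0.5},{"translation":[0,0,0],"twist":0,"grip":0.5}]' 20
python3 -m handwheel '[{"translation":[0,0,0.1],"twist":0,"grip":0.5},{"translation":[0,0,0.1],"twist":0,"grip":0.5},{"translation":[0,0,0],"twist":0,"grip":0.5}]' 20
python3 -m handwheel '[{"translation":[0,0,0.08],"twist":0,"grip":0.5},{"translation":[0,0,0.08],"twist":0,"grip":0.5},{"translation":[0,0,0],"twist":0,"grip":0.5}]' 20
```

```text
time_s: 11.9
tcp_pos: [508.0, 93.0, 190.4]
orientation: [[0.174, 0.985, 0.0], [0.985, -0.174, 0.0], [0.0, 0.0, -1.0]]
force: [0.8, -0.0, -2.3]
finger_gap: 0.744
grasp_force: 34.4
time_s: 12.2
tcp_pos: [508.7, 93.8, 182.8]
orientation: [[0.173, 0.985, 0.002], [0.985, -0.173, 0.001], [0.001, 0.002, -1.0]]
force: [0.2, 1.5, 2.2]
finger_gap: 0.743
grasp_force: 35.1
time_s: 12.5
tcp_pos: [508.9, 95.3, 176.7]
orientation: [[0.172, 0.985, 0.003], [0.985, -0.172, 0.003], [0.003, 0.002, -1.0]]
force: [1.2, 4.9, 4.7]
finger_gap: 0.744
grasp_force: 35.8
```

```bash
python3 -m handwheel '[{"translation":[0,0,0.08],"twist":0,"grip":0.5},{"translation":[0,0,0.07],"twist":0,"grip":0.5},{"translation":[0,0,0],"twist":0,"grip":0.5}]' 20
python3 - <<'E'
from h import *
o=env.get_obs();R=np.array(o["orientation"])
im,P,M,c=cam("wrist");T=(P-o["tcp_pos"])@R
m=brown(im)&(T[...,2]<65)&(T[...,2]>20)&(abs(T[...,1])<31)
q=st(P[m]);k=q[:,2]>64
A=np.c_[q[k][:,1],np.ones(k.sum())];print(np.linalg.lstsq(A,q[k][:,2],rcond=None)[0],q[k][:,1].min(),q[k][:,1].max(),np.median(q[k][:,2]))
E
```

```text
time_s: 12.8
tcp_pos: [509.0, 96.2, 170.9]
orientation: [[0.172, 0.985, 0.004], [0.985, -0.172, 0.004], [0.005, 0.003, -1.0]]
force: [0.8, 6.9, 3.6]
finger_gap: 0.743
grasp_force: 36.5
[4.00995972e-02 7.85322310e+01] -118.91730130790077 -17.051218529144208 76.30852123926829
```

```bash
python3 -m handwheel '[{"translation":[0,0,0.06],"twist":0,"grip":0.5},{"translation":[0,0,0],"twist":0,"grip":0.5}]' 20
python3 -m handwheel '[{"translation":[0,0,0],"twist":0,"grip":0.85},{"translation":[0,0,0],"twist":0,"grip":0.95},{"translation":[0,0,0],"twist":0,"grip":1},{"translation":[0,0,0],"twist":0,"grip":1}]'
python3 -m handwheel '[{"translation":[0,0,-0.4],"twist":0,"grip":1},{"translation":[0,0,-1],"twist":0,"grip":1},{"translation":[-0.7,0,-0.7],"twist":0,"grip":1},{"translation":[-1,0,0],"twist":0,"grip":1},{"translation":[-1,0,0],"twist":0,"grip":0.5},{"translation":[-0.5,0,0],"twist":0,"grip":0.5},{"translation":[0,0,0],"twist":0,"grip":0.5},{"translation":[0,0,0],"twist":0,"grip":0.5}]'
cat >> h.py <<'E'
def stack(zt,half,name):
    "rect of the brown top face at stand height zt, from wrist, scene and side"
    for n in("wrist","scene","side"):
        im,P,M,c=cam(n)
        if n=="wrist": save(name,im); T=(P-env.get_obs()["tcp_pos"])@np.array(env.get_obs()["orientation"])
        q=st(P);m=brown(im)&np.isfinite(q).all(2)&(abs(q[...,2]-zt)<7)&(abs(q[...,0])<half)&(q[...,1]<5)&(q[...,1]>-200)
        w=q[m];
        if len(w)>200: print(n,rect(w[:,:2]),"z",np.median(w[:,2]),"slope",np.polyfit(w[:,1],w[:,2],1)[0])
    o=env.get_obs();R=np.array(o["orientation"]);print("t",o["time_s"],"tcp",o["tcp_pos"],"yaw",np.degrees(np.arctan2(R[1,1],R[0,1])),"st",st(o["tcp_pos"]))
E
python3 -c '
from h import *
stack(74,60,"mid2.png")'
```

```text
time_s: 13.05
tcp_pos: [509.1, 96.0, 168.6]
orientation: [[0.172, 0.985, 0.004], [0.985, -0.172, 0.004], [0.005, 0.003, -1.0]]
force: [0.7, 6.7, 3.5]
finger_gap: 0.741
grasp_force: 36.8
time_s: 13.45
tcp_pos: [507.7, 92.6, 167.3]
orientation: [[0.174, 0.985, -0.001], [0.985, -0.174, -0.001], [-0.001, -0.0, -1.0]]
force: [0.0, 0.5, 0.6]
finger_gap: 0.996
grasp_force: 0.0
time_s: 14.25
tcp_pos: [485.6, -33.0, 251.5]
orientation: [[0.175, 0.985, 0.0], [0.985, -0.175, 0.0], [0.0, -0.0, -1.0]]
force: [0.4, 0.2, -1.1]
finger_gap: 0.499
grasp_force: 0.0
wrist ((1.7936668395996094, -118.39140319824219), (55.646812438964844, 64.17987823486328), 89.99470520019531) z 72.68397268186641 slope 0.0021526687675861244
scene ((3.3581714630126953, -82.29630279541016), (64.86026763916016, 131.2278289794922), 1.4572566747665405) z 73.50608856694642 slope 0.0040151447395135546
side ((1.0967788696289062, -78.33570098876953), (128.69552612304688, 66.06784057617188), 89.76020812988281) z 73.40716205463906 slope -0.0024107007552043426
t 14.4 tcp [485.8518731  -31.55114743 251.47210908] yaw -9.88127135736595 st [   0.7916235  -241.00021785  162.85343354]
```

View pics/mid2.png

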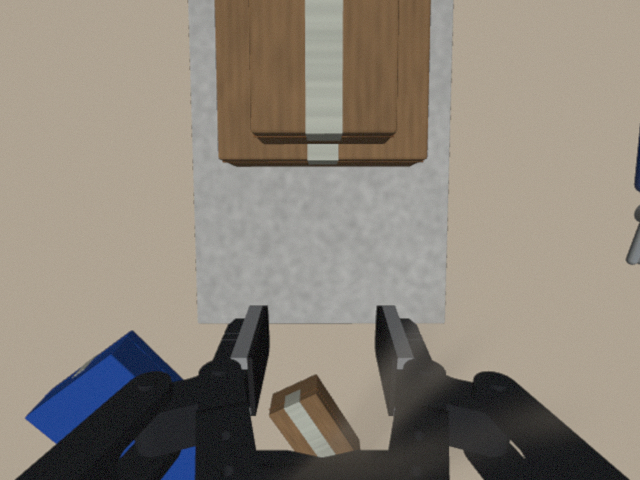

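Mid lies flat, square and centred on the wide carton, with its near edge at row 138 (columns 253–396). It is about 15 mm short of the stop, so I'll push it with the fingers half closed.

```bash
python3 -m handwheel '[{"translation":[0.5,0.01,0],"twist":0,"grip":0.5},{"translation":[0.53,0,0.3],"twist":0,"grip":0.5},{"translation":[0,0,0.6],"twist":0,"grip":0.5},{"translation":[0,0,0.54],"twist":0,"grip":0.5},{"translation":[0,0,0],"twist":0,"grip":0.5}]'
python3 -m handwheel '[{"translation":[0.12,0,0.029],"twist":0,"grip":0.5},{"translation":[0.12,0,0.029],"twist":0,"grip":0.5},{"translation":[0.12,0,0.029],"twist":0,"grip":0.5},{"translation":[0.12,0,0.029],"twist":0,"grip":0.5},{"translation":[0.1,0,0.025],"twist":0,"grip":0.5}]'
python3 -m handwheel '[{"translation":[0.06,0,0.015],"twist":0,"grip":0.5},{"translation":[0.06,0,0.015],"twist":0,"grip":0.5}]'
python3 -c '
from h import *
p=env.get_obs()["tcp_pos"]-O;print("s",p[0]*.1736+p[1]*.985)'
```

```text
time_s: 14.9
tcp_pos: [491.6, 8.7, 191.6]
orientation: [[0.171, 0.985, -0.005], [0.985, -0.171, 0.0], [-0.0, -0.005, -1.0]]
force: [-0.8, 1.1, -0.3]
finger_gap: 0.497
grasp_force: 0.0
time_s: 15.4
tcp_pos: [497.7, 30.6, 188.7]
orientation: [[0.174, 0.985, 0.001], [0.985, -0.174, -0.0], [-0.0, 0.001, -1.0]]
force: [0.2, -1.4, 2.0]
finger_gap: 0.5
grasp_force: 1.0
time_s: 15.6
tcp_pos: [498.2, 35.0, 187.1]
orientation: [[0.174, 0.985, 0.0], [0.985, -0.174, -0.0], [-0.0, 0.0, -1.0]]
force: [-1.2, -6.2, 5.2]
finger_gap: 0.503
grasp_force: 4.1
s -127.69753959238852
```

```bash
python3 -m handwheel '[{"translation":[0.05,0,0.012],"twist":0,"grip":0.5},{"translation":[0.05,0,0.012],"twist":0,"grip":0.5},{"translation":[0,0,0],"twist":0,"grip":0.5}]'
python3 -m handwheel '[{"translation":[0.05,0,0.012],"twist":0,"grip":0.5},{"translation":[0.05,0,0.012],"twist":0,"grip":0.5},{"translation":[0,0,0],"twist":0,"grip":0.5}]'
python3 -c '
from h import *
p=env.get_obs()["tcp_pos"]-O;print("s",p[0]*.1736+p[1]*.985)'
```

```text
time_s: 15.9
tcp_pos: [498.5, 35.4, 186.7]
orientation: [[0.176, 0.984, -0.002], [0.984, -0.176, -0.006], [-0.006, -0.001, -1.0]]
force: [-4.4, -12.3, 14.9]
finger_gap: 0.501
grasp_force: 7.6
time_s: 16.2
tcp_pos: [498.8, 35.9, 186.1]
orientation: [[0.179, 0.984, -0.004], [0.984, -0.179, -0.011], [-0.011, -0.002, -1.0]]
force: [-6.8, -20.7, 24.4]
finger_gap: 0.499
grasp_force: 13.4
s -126.75859708437481
```

```bash
python3 -m handwheel '[{"translation":[-0.4,0,-0.1],"twist":0,"grip":0.5},{"translation":[-0.4,0,-0.4],"twist":0,"grip":0.5},{"translation":[-0.8,0,-0.7],"twist":0,"grip":0.5},{"translation":[-0.8,0,-0.7],"twist":0,"grip":1},{"translation":[0,0,0],"twist":0,"grip":1},{"translation":[0,0,0],"twist":0,"grip":1}]'
python3 -c '
from h import *
stack(74,60,"mid3.png");print(go([444.5,-238.5,225]))'
```

```text
time_s: 16.8
tcp_pos: [482.9, -51.9, 261.3]
orientation: [[0.176, 0.984, 0.001], [0.984, -0.176, 0.0], [0.0, 0.001, -1.0]]
force: [-0.6, 0.3, 0.1]
finger_gap: 0.979
grasp_force: 0.0
wrist ((1.1384716033935547, -121.58869934082031), (24.96108627319336, 63.7734260559082), 89.79495239257812) z 72.64362424669501 slope 0.021390658091632216
scene ((2.7355613708496094, -70.8212890625), (65.6725845336914, 128.81454467773438), 1.1735347509384155) z 73.65310764148595 slope 0.002806950641016208
side ((0.3205986022949219, -72.98609161376953), (120.94770050048828, 65.54806518554688), 89.91740417480469) z 73.56782598448387 slope 0.004654780546381351
t 16.95 tcp [482.37669091 -50.15460012 260.2115683 ] yaw -9.887875972894205 st [   0.59969279 -261.45948546  166.84405027]
[-4.802 -0.123  0.877]
```

```bash
python3 -m handwheel '[{"translation":[-0.8,-0.02,0],"twist":0,"grip":1},{"translation":[-0.8,-0.02,0],"twist":0,"grip":1},{"translation":[-0.8,-0.02,0],"twist":0,"grip":1},{"translation":[-0.8,-0.02,0],"twist":0,"grip":1},{"translation":[-0.8,-0.02,0],"twist":0,"grip":1},{"translation":[-0.8,-0.02,0],"twist":0,"grip":1}]' >/dev/null
python3 -m handwheel '[{"translation":[0,0,0.15],"twist":-0.97,"grip":1},{"translation":[0,0,0.15],"twist":-0.97,"grip":1},{"translation":[0,0,0.15],"twist":-0.97,"grip":1},{"translation":[0,0,0.15],"twist":-0.97,"grip":1},{"translation":[0,0,0.15],"twist":-0.97,"grip":1},{"translation":[0,0,0.13],"twist":-0.97,"grip":1},{"translation":[0,0,0],"twist":0,"grip":1},{"translation":[0,0,0],"twist":0,"grip":1}]'
python3 -c '
from h import *
near(23,38,"small1.png")'
```

```text
time_s: 18.35
tcp_pos: [444.8, -238.9, 225.4]
orientation: [[-0.326, 0.945, -0.001], [0.945, 0.326, 0.001], [0.001, -0.0, -1.0]]
force: [1.0, -0.2, -0.1]
finger_gap: 1.0
grasp_force: 0.0
world rect ((443.2527770996094, -239.92010498046875), (48.439212799072266, 91.98123931884766), 18.434226989746094) z 29.70233602365144 tool centre [ -0.7  -1.8 195.7] tool y angle 19.045508070909417 tcp [ 444.84478419 -238.89208184  225.36480047] t 18.35
```

View pics/small1.png

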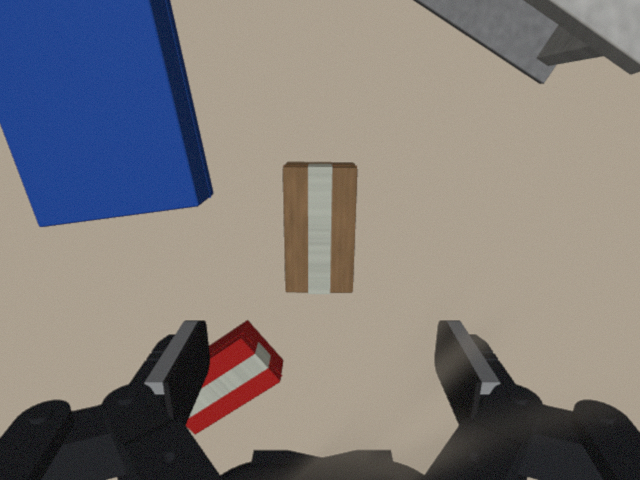

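Small is centred and aligned at columns 283–357 and rows 163–293. Before descending I'll check the fingers' clearance to the red and blue look-alikes.

Run:
```python
from h import *
o=env.get_obs();R=np.array(o["orientation"]);im,P,M,c=cam("wrist");T=(P-o["tcp_pos"])@R
h=cv2.cvtColor(im,cv2.COLOR_RGB2HSV)
for n,m in(("red",((h[...,0]<5)|(h[...,0]>170))&(h[...,1]>150)),("blue",(h[...,0]>105)&(h[...,0]<130)&(h[...,1]>150))):
    k=m&(P[...,2]>3)&(P[...,2]<70);q=T[k];print(n,k.sum(),"x",np.percentile(q[:,0],[.5,99.5]),"y",np.percentile(q[:,1],[.5,99.5]),"h",np.percentile(P[k][:,2],99))
    d=np.hypot(np.maximum(abs(q[:,0])-12,0),np.maximum(abs(abs(q[:,1])-50)-8,0));print("min dist to finger",d.min(),q[d.argmin()])
```

```text
red 3678 x [-173.85387528  -85.81490865] y [-110.97914394  -34.74735918] h 30.924775505378566
min dist to finger 72.93188709364988 [-84.77930383 -62.71519766 204.15648116]
blue 39421 x [ 12.12120515 139.21651738] y [-194.23316096  -82.43561557] h 41.165783432801504
min dist to finger 25.3779651708827 [ 22.4986884  -81.10451597 195.00458699]
```

```bash
python3 -m handwheel '[{"translation":[-0.02,-0.045,0.8],"twist":0.1,"grip":1},{"translation":[0,0,0.8],"twist":0,"grip":1},{"translation":[0,0,0.8],"twist":0,"grip":1},{"translation":[0,0,0.8],"twist":0,"grip":1},{"translation":[0,0,0.4],"twist":0,"grip":1},{"translation":[0,0,0.18],"twist":0,"grip":1},{"translation":[0,0,0],"twist":0,"grip":1}]' 25
python3 -m handwheel '[{"translation":[0,0,0],"twist":0,"grip":0.35},{"translation":[0,0,0],"twist":0,"grip":0.35},{"translation":[0,0,0],"twist":0,"grip":0.35},{"translation":[0,0,0],"twist":0,"grip":0.35},{"translation":[0,0,0],"twist":0,"grip":0.35}]' 25
python3 -m handwheel '[{"translation":[0,0,-0.5],"twist":0,"grip":0.35},{"translation":[0,0,-1],"twist":0,"grip":0.35},{"translation":[0,0,-1],"twist":0,"grip":0.35},{"translation":[0,0,-1],"twist":0,"grip":0.35},{"translation":[0,0,-1],"twist":0,"grip":0.35},{"translation":[0,0,-0.5],"twist":0,"grip":0.35},{"translation":[0,0,0],"twist":0,"grip":0.35}]'
```

```text
time_s: 19.15
tcp_pos: [443.2, -240.9, 74.3]
orientation: [[-0.319, 0.948, -0.001], [0.948, 0.319, 0.0], [0.001, -0.001, -1.0]]
force: [0.2, 0.6, -0.8]
finger_gap: 1.0
grasp_force: 0.0
time_s: 19.65
tcp_pos: [443.8, -241.5, 75.8]
orientation: [[-0.319, 0.948, 0.001], [0.948, 0.319, -0.001], [-0.001, 0.001, -1.0]]
force: [-0.2, -0.5, 5.9]
finger_gap: 0.583
grasp_force: 26.4
time_s: 20.35
tcp_pos: [444.6, -241.9, 278.0]
orientation: [[-0.318, 0.948, 0.005], [0.948, 0.318, -0.004], [-0.005, 0.004, -1.0]]
force: [-0.8, 0.4, -1.0]
finger_gap: 0.58
grasp_force: 27.2
```

```bash
python3 -m handwheel '[{"translation":[0,0,0],"twist":0.95,"grip":0.35},{"translation":[0,0,0],"twist":0.95,"grip":0.35},{"translation":[0,0,0],"twist":0.95,"grip":0.35},{"translation":[0,0,0],"twist":0.95,"grip":0.35},{"translation":[0,0,0],"twist":0.95,"grip":0.35},{"translation":[0,0,0],"twist":0.95,"grip":0.35}]' >/dev/null
python3 -m handwheel '[{"translation":[0.92,0.01,0],"twist":0,"grip":0.35},{"translation":[0.92,0.01,0],"twist":0,"grip":0.35},{"translation":[0.92,0.01,0],"twist":0,"grip":0.35},{"translation":[0.92,0.01,0],"twist":0,"grip":0.35},{"translation":[0.92,0.01,0],"twist":0,"grip":0.35},{"translation":[0.92,0.01,0],"twist":0,"grip":0.35},{"translation":[0.92,0.01,0],"twist":0,"grip":0.35},{"translation":[0.92,0.01,0],"twist":0,"grip":0.35}]' >/dev/null
python3 -m handwheel '[{"translation":[0.92,0.01,0],"twist":0,"grip":0.35},{"translation":[0.91,0.01,0],"twist":0,"grip":0.35},{"translation":[0,0,0.5],"twist":0,"grip":0.35},{"translation":[0,0,0.5],"twist":0,"grip":0.35},{"translation":[0,0,0],"twist":0,"grip":0.35},{"translation":[0,0,0],"twist":0,"grip":0.35}]'
python3 - <<'E'
from h import *
o=env.get_obs();R=np.array(o["orientation"]);print(go([512.9,119.4,199.3]),np.degrees(np.arctan2(R[1,1],R[0,1])))
im,P,M,c=cam("wrist");save("hold2.png",im);T=(P-o["tcp_pos"])@R
m=brown(im)&(T[...,2]<65)&(T[...,2]>30)&(abs(T[...,1])<35)
q=T[m];print(len(q),q.min(0),q.max(0),rect(q[:,:2]),np.median(q[:,2]))
s=st(P);k=brown(im)&(abs(s[...,2]-74)<6)&(abs(s[...,0])<45);print("mid",k.sum(),rect(s[k][:,:2]))
E
```

```text
time_s: 22.35
tcp_pos: [509.9, 120.0, 234.2]
orientation: [[0.172, 0.985, -0.002], [0.985, -0.172, -0.0], [-0.001, -0.002, -1.0]]
force: [-0.0, -1.1, -1.2]
finger_gap: 0.577
grasp_force: 27.0
[-0.001  0.078  0.872] -9.915057017965907
10069 [-39.46291164 -25.23424157  43.72422445] [47.74107214 25.12812483 64.95846331] ((4.1262969970703125, -0.08494949340820312), (87.19319915771484, 50.36216354370117), 0.04274551942944527) 46.26627572576966
mid 2189 ((1.2847309112548828, -15.304672241210938), (24.423677444458008, 63.951961517333984), 88.18203735351562)
```

```bash
python3 -m handwheel '[{"translation":[0,0.075,0.3],"twist":0,"grip":0.35},{"translation":[0,0,0.2],"twist":0,"grip":0.35},{"translation":[0,0,0.1],"twist":0,"grip":0.35},{"translation":[0,0,0],"twist":0,"grip":0.35}]' 20
python3 -m handwheel '[{"translation":[0,0,0.08],"twist":0,"grip":0.35},{"translation":[0,0,0.08],"twist":0,"grip":0.35},{"translation":[0,0,0],"twist":0,"grip":0.35}]' 20
python3 -m handwheel '[{"translation":[0,0,0.07],"twist":0,"grip":0.35},{"translation":[0,0,0.05],"twist":0,"grip":0.35},{"translation":[0,0,0],"twist":0,"grip":0.35}]' 20
python3 - <<'E'
from h import *
o=env.get_obs();R=np.array(o["orientation"])
im,P,M,c=cam("wrist");T=(P-o["tcp_pos"])@R
m=brown(im)&(T[...,2]<70)&(T[...,2]>20)&(abs(T[...,1])<24)
q=st(P[m]);k=q[:,2]>96;q=q[k];print(np.polyfit(q[:,1],q[:,2],1),np.median(q[:,2]),q[:,1].max())
E
```

```text
time_s: 22.8
tcp_pos: [513.0, 119.6, 209.9]
orientation: [[0.172, 0.985, -0.001], [0.985, -0.172, -0.0], [-0.001, -0.001, -1.0]]
force: [0.5, 0.4, -1.9]
finger_gap: 0.581
grasp_force: 27.1
time_s: 23.1
tcp_pos: [513.8, 121.0, 205.0]
orientation: [[0.171, 0.985, 0.002], [0.985, -0.171, 0.002], [0.002, 0.001, -1.0]]
force: [-0.8, 1.8, 2.9]
finger_gap: 0.583
grasp_force: 28.0
time_s: 23.4
tcp_pos: [514.0, 122.1, 200.6]
orientation: [[0.171, 0.985, 0.002], [0.985, -0.171, 0.003], [0.004, 0.002, -1.0]]
force: [-1.5, 4.3, 4.7]
finger_gap: 0.586
grasp_force: 28.8
[7.63970055e-02 1.11647856e+02] 108.19481127418663 -16.474484617453033
```

```bash
python3 -m handwheel '[{"translation":[0,0,0.06],"twist":0,"grip":0.35},{"translation":[0,0,0.04],"twist":0,"grip":0.35},{"translation":[0,0,0],"twist":0,"grip":0.35}]' 20
python3 -m handwheel '[{"translation":[0,0,0],"twist":0,"grip":0.68},{"translation":[0,0,0],"twist":0,"grip":0.78},{"translation":[0,0,0],"twist":0,"grip":0.95},{"translation":[0,0,0],"twist":0,"grip":0.95}]'
python3 -m handwheel '[{"translation":[0,0,-0.4],"twist":0,"grip":0.95},{"translation":[0,0,-1],"twist":0,"grip":0.95},{"translation":[-0.7,0,-0.4],"twist":0,"grip":0.95},{"translation":[-1,0,0],"twist":0,"grip":0.95},{"translation":[-1,0,0],"twist":0,"grip":0.35},{"translation":[-0.5,0,0],"twist":0,"grip":0.35},{"translation":[0,0,0],"twist":0,"grip":0.35},{"translation":[0,0,0],"twist":0,"grip":0.35}]'
python3 -c '
from h import *
stack(104,45,"small2.png");stack(74,60,"small2b.png")'
```

```text
time_s: 23.75
tcp_pos: [514.1, 122.8, 196.8]
orientation: [[0.17, 0.985, 0.003], [0.985, -0.17, 0.004], [0.005, 0.002, -1.0]]
force: [-0.9, 6.0, 5.7]
finger_gap: 0.581
grasp_force: 29.5
time_s: 24.15
tcp_pos: [513.4, 119.3, 195.3]
orientation: [[0.173, 0.985, -0.0], [0.985, -0.173, -0.0], [-0.0, -0.0, -1.0]]
force: [-0.7, -0.0, 0.3]
finger_gap: 0.953
grasp_force: 0.0
time_s: 24.95
tcp_pos: [491.4, -6.3, 267.5]
orientation: [[0.173, 0.985, 0.0], [0.985, -0.173, 0.0], [0.0, 0.0, -1.0]]
force: [0.3, 1.1, -0.1]
finger_gap: 0.354
grasp_force: 0.0
wrist ((1.8909358978271484, -89.23831176757812), (35.71086502075195, 50.06498336791992), 89.98828125) z 102.65495090470161 slope 0.009934794791478602
scene ((4.014179229736328, -63.078250885009766), (91.09114074707031, 51.091922760009766), 89.16351318359375) z 103.46510032165082 slope -0.004688326314238784
side ((1.5165538787841797, -59.82746505737305), (52.22431945800781, 93.37671661376953), 0.8429617881774902) z 103.41904782450982 slope -0.004842170862619333
t 25.1 tcp [491.56944786  -4.89219377 267.54513748] yaw -9.78187642572153 st [   1.79305672 -218.35497643  184.9424101 ]
wrist ((1.2965011596679688, -94.30462646484375), (78.64641571044922, 64.34711456298828), 89.95111846923828) z 72.66140643396471 slope 0.00024854279233316385
scene ((8.56032943725586, -70.70266723632812), (133.5635528564453, 61.41184616088867), 84.34893035888672) z 73.54045257166624 slope 0.00332007932721031
side ((-0.07883071899414062, -72.96508026123047), (120.4162826538086, 64.29768371582031), 89.82716369628906) z 73.29945345698789 slope 0.006618653384838847
t 25.25 tcp [491.47586072  -5.35748516 267.47019779] yaw -9.812251347044104 st [   1.78168838 -218.79803748  184.75683466]
```

View pics/small2.png

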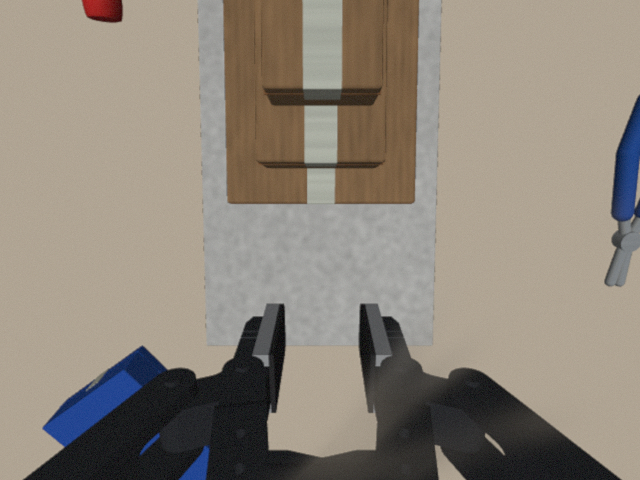

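Small lies flat and centred, with its near edge at row 92 (columns 264–380), about 14 mm short of the stop. I'll push it home.

```bash
python3 -m handwheel '[{"translation":[0.5,0,0],"twist":0.04,"grip":0.35},{"translation":[0.5,0,0],"twist":0,"grip":0.35},{"translation":[0.51,0,0.2],"twist":0,"grip":0.35},{"translation":[0,0,0.5],"twist":0,"grip":0.35},{"translation":[0,0,0.51],"twist":0,"grip":0.35},{"translation":[0,0,0],"twist":0,"grip":0.35}]'
python3 -m handwheel '[{"translation":[0.12,0,0.029],"twist":0,"grip":0.35},{"translation":[0.12,0,0.029],"twist":0,"grip":0.35},{"translation":[0.12,0,0.029],"twist":0,"grip":0.35},{"translation":[0.12,0,0.029],"twist":0,"grip":0.35}]'
python3 -m handwheel '[{"translation":[0.06,0,0.015],"twist":0,"grip":0.35},{"translation":[0.06,0,0.015],"twist":0,"grip":0.35}]'
python3 -c '
from h import *
p=env.get_obs()["tcp_pos"]-O;print("s",p[0]*.1736+p[1]*.985)'
```

```text
time_s: 25.85
tcp_pos: [500.4, 53.5, 217.0]
orientation: [[0.174, 0.985, -0.005], [0.985, -0.174, -0.0], [-0.001, -0.005, -1.0]]
force: [-0.3, -0.5, -1.3]
finger_gap: 0.351
grasp_force: 0.0
time_s: 26.25
tcp_pos: [505.8, 72.5, 215.1]
orientation: [[0.175, 0.984, 0.001], [0.984, -0.175, -0.0], [0.0, 0.001, -1.0]]
force: [0.4, 0.0, 1.1]
finger_gap: 0.351
grasp_force: 0.6
time_s: 26.45
tcp_pos: [506.3, 76.9, 213.4]
orientation: [[0.175, 0.984, 0.0], [0.984, -0.175, -0.0], [-0.0, 0.0, -1.0]]
force: [-0.2, -0.6, 2.0]
finger_gap: 0.349
grasp_force: 0.6
s -85.05342559914456
```

```bash
python3 -m handwheel '[{"translation":[0.06,0,0.015],"twist":0,"grip":0.35},{"translation":[0.04,0,0.01],"twist":0,"grip":0.35},{"translation":[0,0,0],"twist":0,"grip":0.35}]'
python3 -m handwheel '[{"translation":[0.05,0,0.012],"twist":0,"grip":0.35},{"translation":[0.04,0,0.01],"twist":0,"grip":0.35},{"translation":[0,0,0],"twist":0,"grip":0.35}]'
python3 -c '
from h import *
p=env.get_obs()["tcp_pos"]-O;print("s",p[0]*.1736+p[1]*.985)'
```

```text
time_s: 26.75
tcp_pos: [506.8, 79.3, 212.5]
orientation: [[0.177, 0.984, -0.001], [0.984, -0.177, -0.003], [-0.003, -0.0, -1.0]]
force: [-2.4, -5.4, 5.9]
finger_gap: 0.35
grasp_force: 3.3
time_s: 27.05
tcp_pos: [507.1, 79.8, 212.0]
orientation: [[0.179, 0.984, -0.002], [0.984, -0.179, -0.007], [-0.008, -0.001, -1.0]]
force: [-5.2, -13.9, 16.4]
finger_gap: 0.351
grasp_force: 8.8
s -82.06417385810445
```

```bash
python3 -m handwheel '[{"translation":[0.05,0,0.012],"twist":0,"grip":0.35},{"translation":[0,0,0],"twist":0,"grip":0.35}]'
python3 -m handwheel '[{"translation":[-0.4,0,-0.1],"twist":0,"grip":0.35},{"translation":[-0.4,0,-0.4],"twist":0,"grip":0.35},{"translation":[-0.2,0,-1],"twist":0,"grip":0.35},{"translation":[0,0,-1],"twist":0,"grip":0.35},{"translation":[0.8,0,0],"twist":0,"grip":0.35},{"translation":[0.8,0,0],"twist":0,"grip":0.35},{"translation":[0,0,0],"twist":0,"grip":0.35},{"translation":[0,0,0],"twist":0,"grip":0.35}]'
python3 -c '
from h import *
stack(104,45,"final.png");stack(74,60,"f2.png");stack(40,80,"f3.png")'
```

```text
time_s: 27.25
tcp_pos: [507.3, 80.0, 211.7]
orientation: [[0.18, 0.984, -0.003], [0.984, -0.18, -0.01], [-0.011, -0.002, -1.0]]
force: [-6.8, -18.3, 21.8]
finger_gap: 0.347
grasp_force: 12.0
time_s: 28.05
tcp_pos: [511.7, 110.5, 310.7]
orientation: [[0.174, 0.985, -0.001], [0.985, -0.174, 0.0], [0.0, -0.001, -1.0]]
force: [-0.0, -0.4, -1.0]
finger_gap: 0.35
grasp_force: 0.0
wrist ((1.5121192932128906, -49.62950134277344), (50.0905876159668, 90.98385620117188), 0.26617923378944397) z 102.72020786197464 slope 0.00010251510439768143
scene ((4.187143325805664, -51.7918701171875), (49.928306579589844, 92.64497375488281), 1.6826257705688477) z 103.35288223808247 slope 0.008646878296915326
side ((1.132547378540039, -49.896888732910156), (52.376319885253906, 91.40413665771484), 0.26659542322158813) z 103.43947215048698 slope -0.0008918674887753379
t 28.2 tcp [511.88678073 108.63766635 310.5174282 ] yaw -10.197273484175442 st [   2.08747033 -116.54213029  254.09802163]
wrist ((1.1789493560791016, -68.76215362548828), (129.50778198242188, 64.10839080810547), 89.92938232421875) z 72.68988588931
[... 357 characters left out ...]
4 108.91422536 310.75080506] yaw -10.186979762576048 st [   2.16924817 -116.31082188  254.39488995]
wrist ((1.4981460571289062, -78.03707885742188), (108.09561157226562, 148.12432861328125), 0.12336539477109909) z 38.74824430702613 slope -0.0005749941238669066
scene ((3.8194122314453125, -80.57095336914062), (150.8848876953125, 107.92229461669922), 89.06217956542969) z 39.842941295814455 slope -0.0025324361295771167
side ((-0.3589363098144531, -85.87884521484375), (110.02218627929688, 129.73985290527344), 0.06559239327907562) z 39.41441678205105 slope 0.003485853618314657
t 28.5 tcp [512.02150238 109.45093194 310.88079879] yaw -10.14358458375967 st [   2.07892317 -115.82782624  254.6469166 ]
```

View pics/final.png

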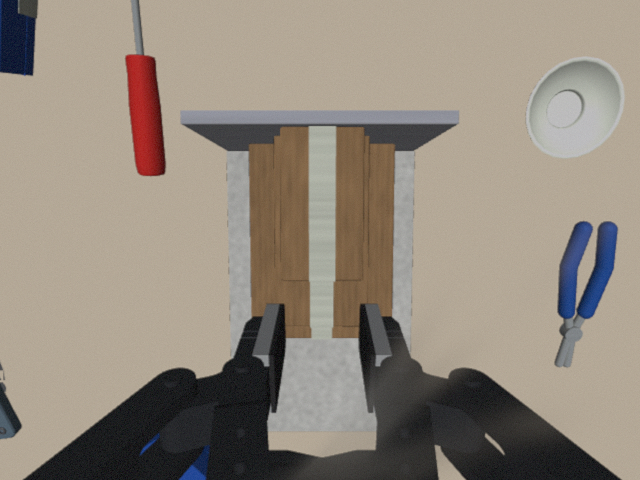

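All three cartons show their far end at the same stand y (−4.0, −4.0 and −4.1 mm, a shared calibration offset). They are flat, centred within 1 mm and square, and the bystanders are where they were.

```bash
python3 -c '
from plant import env
print(env.job_done())'
```

```text
the job is handed in; nothing more can be done
None
```

The job is handed in at about 28.5 s of the 72 s allowed: the wide, longer and shortest cartons are stacked in that order, flat, centred and square against the backstop, the arm is clear, and the pliers, dish and screwdriver were not touched.

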